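# Hold a boiled egg over the plate with tongs

### The job

Pick up the kitchen tongs, gently close them on the larger of the two eggs, lift it out of its egg cup and hold it up over the middle of the plate, about a hand's breadth (8 to 10 cm) above it. Finish while still holding it there in the tongs, without putting anything down; the gripper itself must not touch the egg. Leave both cups standing, the smaller egg in its cup and the other things where they are.

Things in the scene. Friction and masses are not known exactly. Their poses are not given: they have to be found in the camera images.
- tongs: Steel kitchen tongs lying on the cooktop, so that they open and close level. Origin: on the pivot's axis at the underside; x along the midline to the jaws, z up. 220 mm long, 30 mm high, 0.10 kg. Two arms on a round pivot (radius 11 mm) move alike; a spring keeps them open. On each arm's outer face a black ribbed grip pad, x = 60 to 116 mm, as high as the tongs.
- tongs_grip (a point): Place to grip across both arms: midway between the grip pads' middles, 88 mm from the pivot, 15 mm above the underside, near the balance point; axes as the tongs. Width over the pads here: 61 mm open; 54 mm to carry the tongs open (6 N a side; pads parallel, jaws 75 mm apart); about 42 mm with the jaws on a 44 mm egg (7 N a side plus the squeeze). Each mm less here closes the jaws by 2.2 mm.
- tongs_jaws (a point): Point midway between the jaws where the egg's centre shall be: 195 mm from the pivot on the midline, 15 mm above the underside. The jaws are 90 mm apart when open, with free space above and below between them. Each is a shallow cup of two steel plates, 22 mm high (4 to 26 mm above the underside), reaching 17 mm before and behind this point.
- tongs_left (a joint): Closing angle of each tongs arm in rad: 0 open as at rest, 0.12 with the jaws about 44 mm apart, 0.24 fully closed.
- large_egg: The larger egg, boiled, brown, rigid, 44 mm across, 58 mm tall, 0.06 kg, standing blunt end down in the larger cup, its lower 12 mm inside. Origin: its lowest point; z up its long axis. Widest 25 mm above the origin. It cracks if the tongs press it with over 25 N in all; a gripper force of 18 to 25 N on the grip pads is ample.
- large_egg_mid (a point): Centre of the larger egg at its widest height, 25 mm above its lowest point.
- small_egg: The smaller egg, brown, 33 mm across and 44 mm tall, in the smaller egg cup; stays there. Origin: its lowest point.
- large_cup: Loose white egg cup of the larger egg, 48 mm across the foot, rim 44 mm across at 42 mm height, 0.22 kg. Origin: centre of its underside. Stays on the cooktop.
- small_cup: Fixed white egg cup of the smaller egg, 36 mm across the foot, rim 33 mm across at 32 mm height. Origin: centre of its underside. Stays on the cooktop.
- plate: Small round white plate, 120 mm across, 14 mm high, fixed on the cooktop. Origin: centre of its underside. The cups and the plate stand in a row behind the tongs in any order.
- salt_shaker: Glass salt shaker, 44 mm across, 90 mm tall, behind the row; bystander. Origin: centre of its underside.
- honey_jar: Round jar, 63 mm across, 95 mm tall, fixed, behind the row; bystander. Origin: centre of its underside.
Not all that is in view belongs to the job. Several things have the shape of the plate; the one meant has the colours described above.

How it is judged:
On the way, in this order (a step that is already met when the one before it is completed fails the run):
1. the tongs are lifted in the gripper, the larger egg still in its cup (height (world z) of tongs above 0.025 m and contact force between tongs and the fingers above 1 N and distance between large_egg and large_cup below 0.04 m), for 0.2 s.
2. the larger egg is lifted out of its cup in the tongs (contact force between tongs and the fingers above 1 N and contact force between tongs and large_egg above 0.5 N and height (world z) of large_egg above 0.05 m and contact force between large_egg and large_cup below 0.05 N), for 0.2 s.
At the end, for the whole second after the job is handed in: Larger egg still, pinched in the held tongs only, within 45 mm of the plate's middle, lowest point over 60 mm above the plate's underside and under 250 mm above the cooktop; tongs over 50 mm up; large cup upright within 40 mm of its start, small egg in its cup, salt shaker within 30 mm (contact force between tongs and the fingers above 1 N and contact force between tongs and large_egg above 0.5 N and horizontal distance between large_egg_mid and plate below 0.045 m and z of large_egg in the frame of plate above 0.06 m and height (world z) of large_egg below 0.25 m and height (world z) of tongs above 0.05 m and linear speed of large_egg below 0.03 m/s and contact force between large_egg and the arm below 0.1 N and contact force between large_egg and the fingers below 0.1 N and contact force between large_egg and large_cup below 0.05 N and contact force between large_egg and plate below 0.05 N and angle between large_cup's own z axis and vertical below 0.1 rad and height (world z) of large_cup below 0.01 m and distance of large_cup from where it was at the start of the episode below 0.04 m and distance between small_egg and small_cup below 0.035 m and distance of salt_shaker from where it was at the start of the episode below 0.03 m); the arm keeps its last pose, push and grip.
It fails at once if the gripper or arm touched an egg (contact force between any of large_egg, small_egg and the fingers above 0.5 N or contact force between any of large_egg, small_egg and the arm above 0.5 N).
It fails at once if the tongs squeezed an egg with more than 25 N (contact force between tongs and large_egg above 25 N or contact force between tongs and small_egg above 25 N).
It fails at once if an egg cup was tipped (angle between large_cup's own z axis and vertical above 0.4 rad).
It fails at once if a bystander was knocked (distance of salt_shaker from where it was at the start of the episode above 0.03 m).
It also fails if it takes over 38 s, if anything falls off the work surface, if the arm or the gripper's body presses on something with over 40 N, if the wrist force passes 120 N, or if a joint passes its speed limit or range.

### The arm

A 7-joint arm with a two-finger parallel gripper is mounted at the origin on a cart in front of the work surface, level with it; the furniture and walls round the work are solid. World frame = base frame: x ahead of the robot, y to its left, z up, the work surface at z = 0. Lengths are in m, angles in rad, forces in N, time in s.
With the tool pointing down it reaches from about 0.425 to 0.925 m from the base axis. Payload 6.8 kg.
Tool frame: the origin (TCP) lies on the centre line of the jaws, within the pads' length; the fingertips stand 19 mm ahead of it and the grasp point (between the pads) is the TCP; z points along the fingers, y is the line along which they close (so a half turn about z gives the same grasp; the last joint's range is limited). The gripper opens to 85 mm and grips with 20 to 120 N. Pads are 22 mm wide; open, the fingers measure 114 mm over their backs; the gripper's body (76 mm by 85 mm) begins 54 mm behind the grasp point. The pads swing forward as they close: fully open they stand 13 mm farther back than shut.
Start: joints at [-1.243, 0.477, 0.022, 1.555, -0.011, 1.109, -0.083], TCP at [0.285, 0.612, 0.23] pointing down, gripper open.
Joint ranges: [-2.96, 2.96], [-0.34, 2.1], [-1.41, 1.46], [0.24, 2.44], [-1.37, 4.51], [0.17, 1.92], [-2.96, 2.96]. Speed limits (rad/s): [2.39, 2.39, 3.14, 3.14, 3.14, 3.14, 3.14].

### API

Orientations are given as a rotation vector (axis times angle).
In Python, from bench import r gives the robot as it stands. The module is installed in compiled form; this text tells all that it offers.
- The arm moves only by the tool arm_command, never from a script. Its argument "rows" is a list of rows, each an object of numbers: "fingers": the opening, from -1 (shut) to 1 (fully open); "x", "y", "z": the shift along the tool's x, y, z in m; "ax", "ay", "az": the turn, a rotation vector about the tool's x, y, z in degrees. In form: [{"fingers": .., "x": .., "y": .., "z": .., "ax": .., "ay": .., "az": ..}, ...]. A call has 1 to 10 rows; each row shifts and turns the commanded pose from where the row before left it, along the tool's axes as they then stand; what a row does not reach is not made up. A row lasts 1/12 s, in which the tool goes at most 41.7 mm and 7.16 degrees, less where a joint would pass 70% of its speed; a pose out of reach is approached as far as the arm can. A call is refused whole if a number of a shift passes 0.0417 or a number of a turn 7.16, either way. A call with a gripper value outside its range is refused whole. The fingers move at their own pace and stop on an object; "grip_force" is the grip in N (left out, the last holds). Time passes only in rows, so rows that do not move let the fingers close. It gives the time, the measured TCP pose, the force, the opening and the grip force at its end, in the units of the state.
- r.get_obs(): the state, without advancing time (a new reading comes with each control period).
- r.grab_frame(name): name is "scene" or "side" or "wrist"; returns a dict with "frame" (400x640x3 uint8, red, green, blue), "depth" (400x640 float32, m along the optical axis (not along the pixel's ray), 0 where there is no reading), "K" (3x3 intrinsics, pixels), "distortion" ([k1, k2, p1, p2, k3] as OpenCV has them; the pictures are not rectified), "world_from_camera" (4x4, takes a point from camera to world coordinates). Camera axes: x right, y down, z forward; pixel columns grow to the right and rows downward; lengths in m; the calibration is good to about 2 mm. A picture is of the moment at which its call begins.
- r.hand_in(): hands the job in; it is judged then, once.
The state is a dict: "clock": time; "joints": joint angles; "qvel": joint speeds; "tau": joint torques, N m; "tcp_pos": TCP position; "orientation": TCP orientation; "contact_force": force on the tool from outside, world axes, zero at the start; "moment": the same for the moment, N m; "grip_width": finger opening in m; "gripper_force": force on a finger pad.
Only numpy, scipy, OpenCV 4.12 (cv2) and the standard library are available. Lean on these libraries where they do the work, as an engineer would, in place of code of your own. Each camera call takes 0.05 s, during which the arm holds its last target. There are 200 camera calls.

## Working session

There is one attempt and no reset: what is moved stays moved. The work goes in short steps, Python scripts to look and compute and a tool call to move; the robot and the scene stay as the last step left them, time stands still between calls to the robot, and variables do not carry over. Pictures are saved under pics/ and viewed, at most 10 in all, crops included, and the job is handed in when it is done.

Besides the shell and the picture viewer there is one more tool, called after "Call:" as name(argument=value, ...), one argument or row to a line, values as JSON. arm_command: Moves the arm, as the interface text tells. Its arguments: {"type":"object","properties":{"rows":{"type":"array"},"grip_force":{"type":"number"}},"required":["rows"]}

```bash
mkdir -p pics; cat > h.py <<'E'
import numpy as np, cv2, pickle
from bench import r
def grab(n,tag):
    f=r.grab_frame(n); pickle.dump(f,open(f'{tag}.pkl','wb')); cv2.imwrite(f'pics/{tag}.png',f['frame'][:,:,::-1]); return f
def cloud(f):
    h,w=f['depth'].shape
    uv=np.stack(np.meshgrid(np.arange(w),np.arange(h)),-1).reshape(-1,1,2).astype(np.float64)
    n=cv2.undistortPoints(uv,f['K'],np.array(f['distortion'])).reshape(h,w,2)
    d=f['depth'][...,None]; p=np.concatenate([n*d,d],-1)
    T=np.array(f['world_from_camera']); P=p@T[:3,:3].T+T[:3,3]; P[f['depth']<=0]=np.nan; return P
def load(t): return pickle.load(open(f'{t}.pkl','rb'))
E
python3 - <<'E'
from h import *
for n in('scene','side'):
    f=grab(n,n+'0'); print(n,np.round(f['world_from_camera'],3).tolist())
o=r.get_obs(); print(o)
a=np.hstack([load('scene0')['frame'],load('side0')['frame']]); cv2.imwrite('pics/both.png',cv2.resize(np.vstack([load('scene0')['frame'],load('side0')['frame']]),(480,600))[:,:,::-1])
E
```

```text
scene [[0.636, -0.546, 0.545, 0.065], [-0.771, -0.464, 0.436, -0.507], [0.014, -0.698, -0.716, 0.816], [0.0, 0.0, 0.0, 1.0]]
side [[-0.84, 0.478, -0.257, 0.952], [0.543, 0.733, -0.41, 0.453], [-0.007, -0.484, -0.875, 1.101], [0.0, 0.0, 0.0, 1.0]]
{'clock': 0.1, 'joints': array([-1.2431011 ,  0.47774823,  0.02238239,  1.55637509, -0.01152224,
        1.10928645, -0.08308786]), 'qvel': array([-4.49592737e-04, -1.72102849e-03, -6.36822954e-04, -3.17505513e-03,
        7.22881578e-05, -1.15780151e-03, -1.06460004e-04]), 'tau': array([ 4.98028414e-03, -5.97753024e+01,  1.61396150e+00, -2.81949162e+01,
        1.29245516e-02,  4.91947125e-03, -3.98161035e-05]), 'tcp_pos': array([0.28473558, 0.61140206, 0.22859355]), 'orientation': array([-6.79108690e-01, -3.06706252e+00,  2.62412610e-03]), 'contact_force': array([-0.07485393,  0.67453755,  0.68327416]), 'moment': array([-0.02710545,  0.02178561,  0.00110562]), 'gripper_force': 0.0, 'grip_width': 0.08541289101479634}
```

View pics/scene0.png

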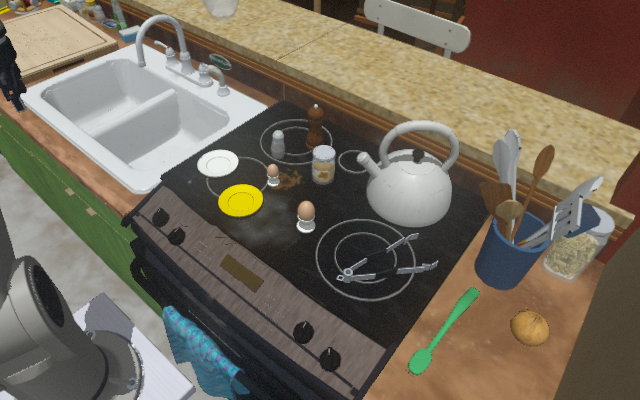

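View pics/side0.png

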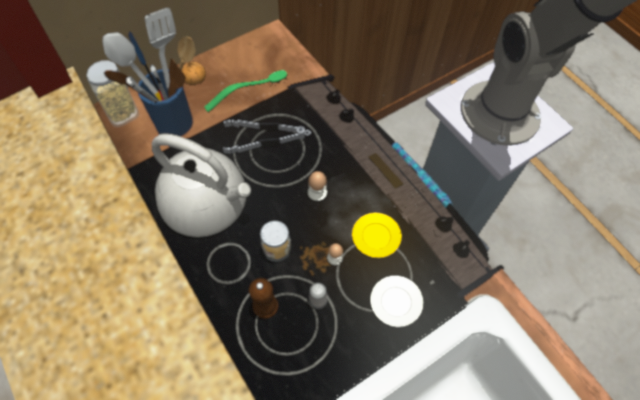

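The scene view shows the tongs' pivot at about (347,272), with its jaws at (415,238) and (432,266). The large egg is at (306,210), the small egg at (272,172) and the white plate at (218,163). The yellow plate at (240,200) is a decoy. The side view shows the same layout: egg at (317,182), plate at (397,301), tongs at (265,135).

```bash
python3 - <<'E'
from h import *
def comp(m,P,seed=None):
    n,l,s,c=cv2.connectedComponentsWithStats(m.astype(np.uint8))
    for i in range(1,n):
        if s[i,4]<25: continue
        q=P[l==i]; q=q[~np.isnan(q[:,0])]
        if len(q)<15: continue
        lo,hi=np.percentile(q,2,0),np.percentile(q,98,0)
        print(np.round(c[i]),s[i,4],'lo',lo.round(3),'hi',hi.round(3),'mid',((lo+hi)/2).round(3))
for t in('scene0','side0'):
    f=load(t);P=cloud(f);H=cv2.cvtColor(f['frame'],cv2.COLOR_RGB2HSV)
    ws=(P[...,0]>.3)&(P[...,0]<.95)&(P[...,1]>-.45)&(P[...,1]<.6)
    z=P[...,2]
    print(t,'cooktop z',np.nanmedian(z[ws&(abs(z)<.02)]))
    print('egg');comp(ws&(H[...,0]<20)&(H[...,1]>70)&(H[...,2]>110)&(z>.02)&(z<.12),P)
    print('white');comp(ws&(H[...,1]<45)&(H[...,2]>190)&(z>.003)&(z<.06),P)
    print('high');comp(ws&(z>.008)&(z<.15),P)
E
```

```text
scene0 cooktop z -0.001629783092871817
egg
[272. 170.] 110 lo [0.64  0.09  0.035] hi [0.662 0.114 0.065] mid [0.651 0.102 0.05 ]
[306. 210.] 248 lo [ 0.57  -0.09   0.048] hi [ 0.601 -0.057  0.086] mid [ 0.586 -0.073  0.067]
white
[217. 162.] 787 lo [0.547 0.223 0.003] hi [0.653 0.329 0.015] mid [0.6   0.276 0.009]
[303. 228.] 39 lo [ 0.568 -0.091  0.003] hi [ 0.589 -0.048  0.008] mid [ 0.578 -0.07   0.006]
high
[218.  77.] 187 lo [0.861 0.57  0.01 ] hi [0.899 0.598 0.094] mid [0.88  0.584 0.052]
[320. 147.] 1426 lo [ 0.73  -0.02   0.011] hi [0.867 0.131 0.137] mid [0.798 0.055 0.074]
[278. 144.] 326 lo [0.728 0.153 0.01 ] hi [0.76  0.184 0.089] mid [0.744 0.169 0.05 ]
[408. 187.] 5514 lo [ 0.737 -0.322  0.015] hi [ 0.889 -0.117  0.14 ] mid [ 0.813 -0.22   0.078]
[217. 162.] 505 lo [0.545 0.221 0.008] hi [0.655 0.332 0.016] mid [0.6   0.277 0.012]
[273. 172.] 171 lo [0.64  0.09  0.009] hi [0.664 0.116 0.064] mid [0.652 0.103 0.037]
[240. 199.] 655 lo [0.484 0.062 0.008] hi [0.595 0.172 0.016] mid [0.54  0.117 0.012]
[306. 213.] 360 lo [ 0.57  -0.09   0.009] hi [ 0.601 -0.057  0.086] m
[... 821 characters left out ...]
] 5628 lo [ 0.76  -0.276  0.019] hi [ 0.945 -0.101  0.14 ] mid [ 0.852 -0.188  0.079]
[317. 183.] 322 lo [ 0.579 -0.079  0.01 ] hi [ 0.616 -0.045  0.086] mid [ 0.598 -0.062  0.048]
[376. 234.] 897 lo [0.489 0.062 0.008] hi [0.599 0.173 0.017] mid [0.544 0.117 0.013]
[275. 240.] 945 lo [ 0.738 -0.013  0.012] hi [0.796 0.045 0.098] mid [0.767 0.016 0.055]
[336. 252.] 189 lo [0.647 0.098 0.009] hi [0.675 0.124 0.066] mid [0.661 0.111 0.037]
[397. 300.] 1131 lo [0.549 0.222 0.008] hi [0.659 0.332 0.017] mid [0.604 0.277 0.012]
[263. 298.] 834 lo [0.839 0.103 0.011] hi [0.887 0.147 0.148] mid [0.863 0.125 0.08 ]
[318. 295.] 352 lo [0.738 0.163 0.017] hi [0.773 0.195 0.09 ] mid [0.755 0.179 0.054]
```

```bash
python3 - <<'E'
from h import *
Q=[]
for t in('scene0','side0'):
    f=load(t);P=cloud(f);z=P[...,2]
    m=(P[...,0]>.49)&(P[...,0]<.78)&(P[...,1]>-.42)&(P[...,1]<-.2)&(z>.01)&(z<.05)
    q=P[m];Q.append(q);
    V=f['frame'][m].max(1)
    q2=q[q[:,2]>.022]; 
    i=q2[:,0].argsort()
    print(t,len(q),q2[i[:8]].round(3).tolist())
    lo=q2[(q2[:,1]<-.2)]
    print('tips',q2[i[-10:]].round(3).tolist(), q2[q2[:,1].argsort()[:6]].round(3).tolist(),q2[q2[:,1].argsort()[-6:]].round(3).tolist())
Q=np.vstack(Q)
# plot top view, 2 px per mm
im=np.zeros((600,800,3),np.uint8)
for k,(t,c) in enumerate(zip(('scene0','side0'),((0,255,255),(255,255,0)))):
    f=load(t);P=cloud(f);z=P[...,2];m=(P[...,0]>.49)&(P[...,0]<.78)&(P[...,1]>-.42)&(P[...,1]<-.2)&(z>.018)&(z<.05)
    for p,col in zip(P[m],f['frame'][m]):
        cv2.circle(im,(int((p[0]-.48)*2500),int((-.19-p[1])*2500)),3,tuple(int(v) for v in (col[::-1] if k==0 else (0,int(col[1]),0))),-1)
for i in range(0,12): cv2.putText(im,f'{.48+i*.03:.2f}',(i*75,595),0,.4,(255,255,255)); cv2.putText(im,f'{-.19-i*.02:.2f}',(0,i*50+5),0,.4,(255,255,255))
cv2.imwrite('pics/top.png',im)
E
```

```text
scene0 1439 [[0.518, -0.245, 0.025], [0.519, -0.247, 0.027], [0.519, -0.247, 0.023], [0.52, -0.244, 0.031], [0.52, -0.244, 0.027], [0.52, -0.241, 0.023], [0.521, -0.249, 0.026], [0.521, -0.248, 0.029]]
tips [[0.778, -0.301, 0.045], [0.778, -0.299, 0.028], [0.778, -0.307, 0.03], [0.778, -0.303, 0.034], [0.779, -0.299, 0.05], [0.779, -0.304, 0.038], [0.78, -0.305, 0.023], [0.78, -0.296, 0.047], [0.78, -0.303, 0.044], [0.78, -0.307, 0.025]] [[0.688, -0.387, 0.024], [0.69, -0.386, 0.025], [0.687, -0.385, 0.023], [0.682, -0.385, 0.025], [0.679, -0.384, 0.023], [0.686, -0.383, 0.022]] [[0.739, -0.202, 0.041], [0.737, -0.202, 0.031], [0.737, -0.202, 0.05], [0.742, -0.202, 0.049], [0.736, -0.202, 0.035], [0.739, -0.201, 0.044]]
side0 774 [[0.523, -0.241, 0.028], [0.524, -0.244, 0.03], [0.525, -0.237, 0.03], [0.526, -0.242, 0.025], [0.526, -0.241, 0.03], [0.527, -0.245, 0.031], [0.527, -0.25, 0.03], [0.527, -0.234, 0.03]]
tips [[0.725, -0.299, 0.023], [0.726, -0.297, 0.022], [0.728, -0.298, 0.026], [0.731, -0.298, 0.029], [0.732, -0.302, 0.024], [0.734, -0.304, 0.025], [0.737, -0.305, 0.025], [0.738, -0.308, 0.027], [0.74, -0.202, 0.035], [0.743, -0.205, 0.047]] [[0.695, -0.383, 0.024], [0.687, -0.382, 0.024], [0.684, -0.381, 0.023], [0.678, -0.38, 0.025], [0.681, -0.379, 0.028], [0.671, -0.376, 0.024]] [[0.532, -0.232, 0.023], [0.536, -0.231, 0.031], [0.53, -0.23, 0.028], [0.534, -0.229, 0.031], [0.743, -0.205, 0.047], [0.74, -0.202, 0.035]]
```

View pics/top.png

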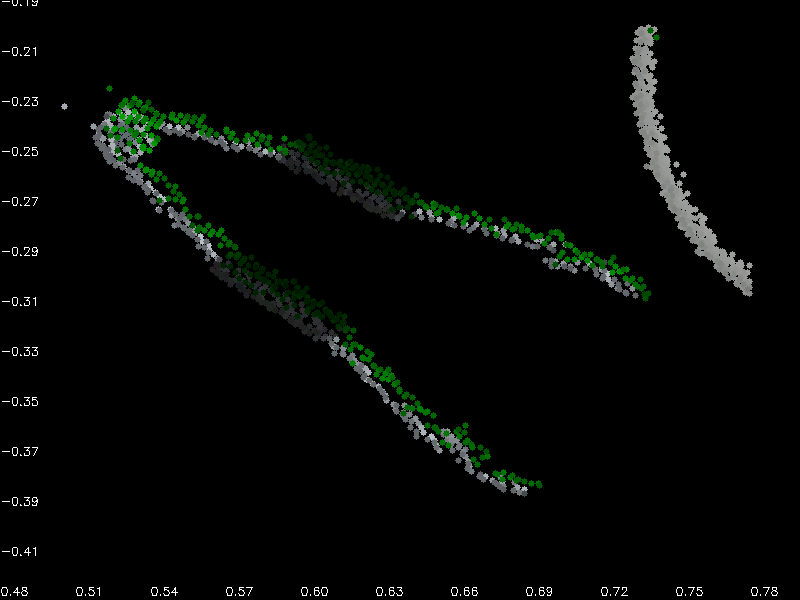

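Call:
arm_command(
  rows=[
    {"x": -0.027,"y": -0.028},
    {"x": -0.027,"y": -0.028},
    {"x": -0.027,"y": -0.028},
    {"x": -0.027,"y": -0.028},
    {"x": -0.027,"y": -0.028},
    {"x": -0.027,"y": -0.028},
    {"x": -0.027,"y": -0.028},
    {"x": -0.027,"y": -0.028},
    {"x": -0.027,"y": -0.028},
    {"x": -0.027,"y": -0.028},
  ],
)

```text
validation failed for argument at $.ro...
```

Call:
arm_command(
  rows=[
    {"x": -0.027,"y": -0.028},
    {"x": -0.027,"y": -0.028},
    {"x": -0.027,"y": -0.028},
    {"x": -0.027,"y": -0.028},
    {"x": -0.027,"y": -0.028},
    {"x": -0.027,"y": -0.028},
    {"x": -0.027,"y": -0.028},
    {"x": -0.027,"y": -0.028},
    {"x": -0.027,"y": -0.028},
    {},
  ],
)

```text
validation failed for argument at $.ro...
```

Call:
arm_command(
  rows=[
    {"fingers": 1,"x": -0.027,"y": -0.028,"z": 0,"ax": 0,"ay": 0,"az": 0},
    {"fingers": 1,"x": -0.027,"y": -0.028,"z": 0,"ax": 0,"ay": 0,"az": 0},
    {"fingers": 1,"x": -0.027,"y": -0.028,"z": 0,"ax": 0,"ay": 0,"az": 0},
    {"fingers": 1,"x": -0.027,"y": -0.028,"z": 0,"ax": 0,"ay": 0,"az": 0},
    {"fingers": 1,"x": -0.027,"y": -0.028,"z": 0,"ax": 0,"ay": 0,"az": 0},
    {"fingers": 1,"x": -0.027,"y": -0.028,"z": 0,"ax": 0,"ay": 0,"az": 0},
    {"fingers": 1,"x": -0.027,"y": -0.028,"z": 0,"ax": 0,"ay": 0,"az": 0},
    {"fingers": 1,"x": -0.027,"y": -0.028,"z": 0,"ax": 0,"ay": 0,"az": 0},
    {"fingers": 1,"x": -0.027,"y": -0.028,"z": 0,"ax": 0,"ay": 0,"az": 0},
    {"fingers": 1,"x": -0.027,"y": -0.028,"z": 0,"ax": 0,"ay": 0,"az": 0},
  ],
)

```text
clock: 0.93
tcp_pos: [0.4115, 0.2421, 0.2294]
orientation: [-0.679, -3.067, 0.0]
contact_force: [1.1, 0.3, 0.6]
grip_width: 0.0853
gripper_force: 0.0
```

Call:
arm_command(
  rows=[
    {"fingers": 1,"x": -0.028,"y": -0.028,"z": 0,"ax": 0,"ay": 0,"az": 0},
    {"fingers": 1,"x": -0.028,"y": -0.028,"z": 0,"ax": 0,"ay": 0,"az": 0},
    {"fingers": 1,"x": -0.028,"y": -0.028,"z": 0,"ax": 0,"ay": 0,"az": 0},
    {"fingers": 1,"x": -0.028,"y": -0.028,"z": 0,"ax": 0,"ay": 0,"az": 0},
    {"fingers": 1,"x": -0.028,"y": -0.028,"z": 0,"ax": 0,"ay": 0,"az": 0},
    {"fingers": 1,"x": -0.028,"y": -0.028,"z": 0,"ax": 0,"ay": 0,"az": 0},
    {"fingers": 1,"x": -0.028,"y": -0.028,"z": 0,"ax": 0,"ay": 0,"az": 0},
    {"fingers": 1,"x": -0.028,"y": -0.028,"z": 0,"ax": 0,"ay": 0,"az": 0},
    {"fingers": 1,"x": -0.028,"y": -0.028,"z": 0,"ax": 0,"ay": 0,"az": 0},
    {"fingers": 1,"x": -0.028,"y": -0.028,"z": 0,"ax": 0,"ay": 0,"az": 0},
  ],
)

```text
clock: 1.77
tcp_pos: [0.5472, -0.1297, 0.2293]
orientation: [-0.679, -3.067, -0.0]
contact_force: [1.3, 0.3, -0.5]
grip_width: 0.0855
gripper_force: 0.0
```

Call:
arm_command(
  rows=[
    {"fingers": 1,"x": -0.028,"y": -0.028,"z": 0,"ax": 0,"ay": 0,"az": 0},
    {"fingers": 1,"x": -0.028,"y": -0.028,"z": 0,"ax": 0,"ay": 0,"az": 0},
    {"fingers": 1,"x": -0.028,"y": -0.028,"z": 0,"ax": 0,"ay": 0,"az": 0},
    {"fingers": 1,"x": -0.028,"y": -0.028,"z": 0,"ax": 0,"ay": 0,"az": 0},
    {"fingers": 1,"x": 0,"y": 0,"z": 0,"ax": 0,"ay": 0,"az": 5},
    {"fingers": 1,"x": 0,"y": 0,"z": 0,"ax": 0,"ay": 0,"az": 0},
    {"fingers": 1,"x": 0,"y": 0,"z": 0,"ax": 0,"ay": 0,"az": 0},
    {"fingers": 1,"x": 0,"y": 0,"z": 0,"ax": 0,"ay": 0,"az": 0},
  ],
)

```text
clock: 2.43
tcp_pos: [0.6014, -0.2749, 0.229]
orientation: [-0.806, -3.035, -0.002]
contact_force: [-0.6, 0.5, -0.3]
grip_width: 0.0854
gripper_force: 0.0
```

```bash
python3 - <<'E'
from h import *
f=grab('wrist','w1');print(np.round(f['world_from_camera'],3).tolist())
o=r.get_obs();print(o['tcp_pos'],cv2.Rodrigues(o['orientation'])[0].round(3))
E
```

```text
[[0.496, 0.827, 0.266, 0.533], [0.868, -0.473, -0.151, -0.237], [0.001, 0.306, -0.952, 0.374], [0.0, 0.0, 0.0, 1.0]]
[ 0.60153035 -0.27473588  0.22924385] [[-0.868  0.496 -0.   ]
 [ 0.496  0.868  0.001]
 [ 0.001  0.001 -1.   ]]
```

View pics/w1.png

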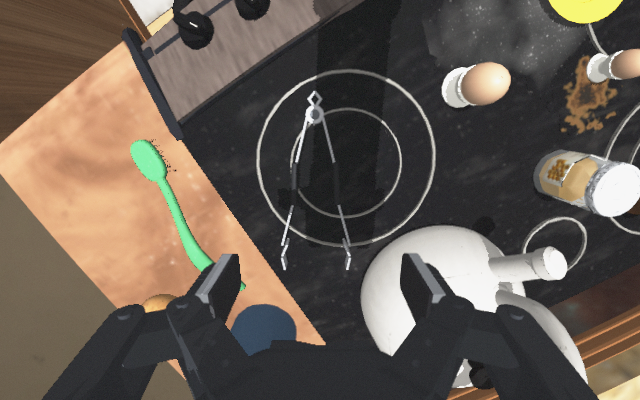

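The wrist view shows the tongs' pivot at (315,113) and jaw tips at (284,268) and (348,267). The large egg is at (484,83), and the kettle is to the right of the jaws.

```bash
cat >> h.py <<'E'
def ray(f,uv,z):
    n=cv2.undistortPoints(np.array(uv,float).reshape(-1,1,2),f['K'],np.array(f['distortion'])).reshape(-1,2)
    T=np.array(f['world_from_camera']); d=np.c_[n,np.ones(len(n))]@T[:3,:3].T
    return T[:3,3]+d*((z-T[2,3])/d[:,2:])
E
python3 - <<'E'
from h import *
f=load('w1');P=cloud(f);z=P[...,2];fr=f['frame']
im=np.zeros((600,800,3),np.uint8)
m=(P[...,0]>.49)&(P[...,0]<.76)&(P[...,1]>-.42)&(P[...,1]<-.2)&(z>.02)&(z<.04)
q=P[m];c=fr[m]
piv=ray(f,[[315,113]],.03)[0];tp=ray(f,[[284,266],[348,266]],.026)
print(piv,tp,np.linalg.norm(tp[0]-tp[1]))
# pivot from cloud, midline by binning
mid=tp.mean(0);u=(mid-piv)[:2];u/=np.linalg.norm(u);n=np.array([-u[1],u[0]])
s=(q[:,:2]-piv[:2])@u;t=(q[:,:2]-piv[:2])@n
for a in (20,40,60,75,88,100,115,130,150,170,190,205,215):
    k=abs(s-a/1000)<.005
    L=t[k&(t>0)];R=t[k&(t<0)]
    if len(L) and len(R): print(a,'L %.4f..%.4f R %.4f..%.4f  mid outer %.4f'%(L.min(),L.max(),R.min(),R.max(),(L.max()+R.min())/2))
print('s range',np.percentile(s,[0.5,99.5]),'heading',np.degrees(np.arctan2(u[1],u[0])), 'grip',piv[:2]+.088*u)
k=(z>.04)&(z<.3)&(P[...,0]>.5)&(P[...,0]<.95)&(P[...,1]<-.1)&(P[...,1]>-.4)
w=P[k]
for t0 in('scene0','side0'):
    g=cloud(load(t0));kk=(g[...,2]>.04)&(g[...,2]<.3)&(g[...,0]>.5)&(g[...,0]<.98)&(g[...,1]<-.12)&(g[...,1]>-.4);w2=g[kk]
    d=np.linalg.norm(w2[:,:2]-[.606,-.285],axis=1);i=d.argsort()[:3];print('near',d[i],w2[i].round(3))
# egg, plate
H=cv2.cvtColor(fr,cv2.COLOR_RGB2HSV)
e=P[(H[...,0]<20)&(H[...,1]>70)&(z>.06)&(z<.095)&(abs(P[...,0]-.592)<.035)&(abs(P[...,1]+.068)<.035)]
print('egg',len(e),np.percentile(e,[2,98],0).round(3))
E
```

```text
[ 0.53094593 -0.24194787  0.03      ] [[ 0.68793784 -0.38356848  0.026     ]
 [ 0.73290437 -0.30493307  0.026     ]] 0.09058430232212882
20 L 0.0095..0.0144 R -0.0161..-0.0110  mid outer -0.0008
40 L 0.0157..0.0195 R -0.0214..-0.0164  mid outer -0.0009
60 L 0.0208..0.0287 R -0.0290..-0.0228  mid outer -0.0001
75 L 0.0221..0.0286 R -0.0307..-0.0242  mid outer -0.0011
88 L 0.0223..0.0287 R -0.0311..-0.0248  mid outer -0.0012
100 L 0.0225..0.0290 R -0.0328..-0.0253  mid outer -0.0019
115 L 0.0239..0.0309 R -0.0339..-0.0258  mid outer -0.0015
130 L 0.0310..0.0353 R -0.0385..-0.0341  mid outer -0.0016
150 L 0.0368..0.0410 R -0.0419..-0.0388  mid outer -0.0004
170 L 0.0373..0.1309 R -0.0468..-0.0383  mid outer 0.0420
190 L 0.0433..0.1021 R -0.0479..-0.0444  mid outer 0.0271
205 L 0.0425..0.0890 R -0.0479..-0.0440  mid outer 0.0205
215 L 0.0415..0.0830 R -0.0456..-0.0431  mid outer 0.0187
s range [-0.00678339  0.2177085 ] heading -29.683636839375573 grip [ 0.60739796 -0.2855264 ]
near [0.14024928 0.14028895 0.14079607] [[ 0.741 -0.248  0.041]
 [ 0.737 -0.235  0.043]
 [ 0.74  -0.243  0.042]]
near [0.15333306 0.15347788 0.15370418] [[ 0.756 -0.253  0.071]
 [ 0.753 -0.242  0.074]
 [ 0.752 -0.238  0.073]]
egg 812 [[ 0.573 -0.089  0.06 ]
 [ 0.611 -0.056  0.082]]
```

Call:
arm_command(
  rows=[
    {"fingers": 1,"x": -0.01,"y": -0.0077,"z": 0.02,"ax": 0,"ay": 0,"az": 0},
    {"fingers": 1,"x": 0,"y": 0,"z": 0.03,"ax": 0,"ay": 0,"az": 0},
    {"fingers": 1,"x": 0,"y": 0,"z": 0.03,"ax": 0,"ay": 0,"az": 0},
    {"fingers": 1,"x": 0,"y": 0,"z": 0.03,"ax": 0,"ay": 0,"az": 0},
    {"fingers": 1,"x": 0,"y": 0,"z": 0.03,"ax": 0,"ay": 0,"az": 0},
    {"fingers": 1,"x": 0,"y": 0,"z": 0.02,"ax": 0,"ay": 0,"az": 0},
    {"fingers": 1,"x": 0,"y": 0,"z": 0.015,"ax": 0,"ay": 0,"az": 0},
    {"fingers": 1,"x": 0,"y": 0,"z": 0.015,"ax": 0,"ay": 0,"az": 0},
    {"fingers": 1,"x": 0,"y": 0,"z": 0.01,"ax": 0,"ay": 0,"az": 0},
    {"fingers": 1,"x": 0,"y": 0,"z": 0.006,"ax": 0,"ay": 0,"az": 0},
  ],
  grip_force=20,
)

```text
clock: 3.32
tcp_pos: [0.6062, -0.2878, 0.0227]
orientation: [-0.811, -3.035, -0.0]
contact_force: [-0.1, 0.1, 0.0]
grip_width: 0.0853
gripper_force: 0.0
```

Call:
arm_command(
  rows=[
    {"fingers": 0.6,"x": 0,"y": 0,"z": 0,"ax": 0,"ay": 0,"az": 0},
    {"fingers": 0.45,"x": 0,"y": 0,"z": 0,"ax": 0,"ay": 0,"az": 0},
    {"fingers": 0.35,"x": 0,"y": 0,"z": 0,"ax": 0,"ay": 0,"az": 0},
    {"fingers": 0.27,"x": 0,"y": 0,"z": 0,"ax": 0,"ay": 0,"az": 0},
    {"fingers": 0.27,"x": 0,"y": 0,"z": 0,"ax": 0,"ay": 0,"az": 0},
    {"fingers": 0.27,"x": 0,"y": 0,"z": 0,"ax": 0,"ay": 0,"az": 0},
    {"fingers": 0.27,"x": 0,"y": 0,"z": 0,"ax": 0,"ay": 0,"az": 0},
    {"fingers": 0.27,"x": 0,"y": 0,"z": 0,"ax": 0,"ay": 0,"az": 0},
  ],
  grip_force=20,
)

```text
clock: 3.98
tcp_pos: [0.6069, -0.2887, 0.0245]
orientation: [0.812, 3.033, -0.0]
contact_force: [-0.2, -0.4, 6.0]
grip_width: 0.0545
gripper_force: 3.0
```

Call:
arm_command(
  rows=[
    {"fingers": 0.23,"x": 0,"y": 0,"z": -0.002,"ax": 0,"ay": 0,"az": 0},
    {"fingers": 0.23,"x": 0,"y": 0,"z": 0,"ax": 0,"ay": 0,"az": 0},
    {"fingers": 0.23,"x": 0,"y": 0,"z": -0.005,"ax": 0,"ay": 0,"az": 0},
    {"fingers": 0.23,"x": 0,"y": 0,"z": -0.01,"ax": 0,"ay": 0,"az": 0},
    {"fingers": 0.23,"x": 0,"y": 0,"z": -0.02,"ax": 0,"ay": 0,"az": 0},
    {"fingers": 0.23,"x": 0,"y": 0,"z": -0.025,"ax": 0,"ay": 0,"az": 0},
    {"fingers": 0.23,"x": 0,"y": 0,"z": -0.025,"ax": 0,"ay": 0,"az": 0},
    {"fingers": 0.23,"x": 0,"y": 0,"z": -0.015,"ax": 0,"ay": 0,"az": 0},
    {"fingers": 0.23,"x": 0,"y": 0,"z": -0.008,"ax": 0,"ay": 0,"az": 0},
    {"fingers": 0.23,"x": 0,"y": 0,"z": 0,"ax": 0,"ay": 0,"az": 0},
  ],
)

```text
clock: 4.82
tcp_pos: [0.6072, -0.2891, 0.136]
orientation: [0.812, 3.031, -0.0]
contact_force: [-0.1, -0.2, 0.4]
grip_width: 0.0528
gripper_force: 0.0
```

```bash
python3 - <<'E'
from h import *
f=grab('wrist','w2');g=grab('scene','s2')
print(r.get_obs()['tcp_pos'],r.get_obs()['grip_width'],r.get_obs()['gripper_force'])
E
```

```text
[ 0.6058439  -0.28805266  0.13306789] 0.05280474267038801 0.0
```

View pics/w2.png

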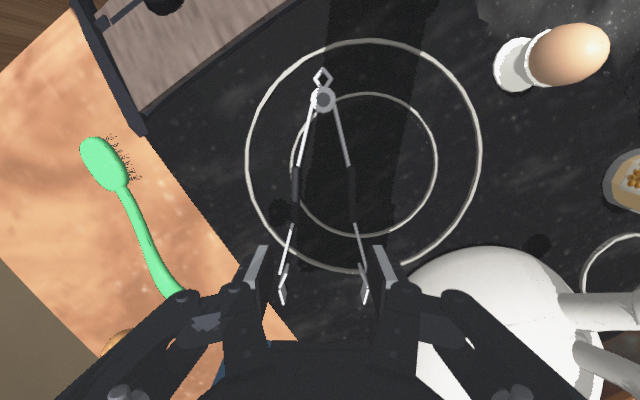

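The wrist view shows the tongs still on the cooktop, with the pivot at (322,98) and tips at (283,300) and (366,300). The fingers slipped off, so I'll re-measure.

```bash
python3 - <<'E'
from h import *
f=load('w2');P=cloud(f);z=P[...,2]
piv=ray(f,[[322,98]],.03)[0];tp=ray(f,[[283,302],[366,302]],.026)
print(piv,tp,np.linalg.norm(tp[0]-tp[1]))
m=(P[...,0]>.49)&(P[...,0]<.76)&(P[...,1]>-.42)&(P[...,1]<-.2)&(z>.012)&(z<.1)
q=P[m]
u=(tp.mean(0)-piv)[:2];u/=np.linalg.norm(u);n=np.array([-u[1],u[0]])
s=(q[:,:2]-piv[:2])@u;t=(q[:,:2]-piv[:2])@n
for a in (0,40,60,75,88,100,115,130,150,200):
    k=(abs(s-a/1000)<.005)&(abs(t)<.055)
    if k.sum(): print(a,t[k].min().round(4),t[k].max().round(4),np.percentile(q[k,2],90).round(4))
# finger tips heights in wrist frame: gripper points
o=r.get_obs();R=cv2.Rodrigues(o['orientation'])[0]
G=(P-o['tcp_pos'])@R
k=(abs(G[...,1])<.07)&(abs(G[...,0])<.03)&(abs(G[...,2])<.05)
g=G[k]; print('finger pts',len(g)); 
for sg in (1,-1):
    h=g[g[:,1]*sg>0]; print(np.percentile(h,[1,50,99],0).round(4))
E
```

```text
[ 0.53032184 -0.24335119  0.03      ] [[ 0.69022265 -0.38424538  0.026     ]
 [ 0.73570301 -0.3056908   0.026     ]] 0.0907705023966748
0 -0.0095 0.0112 0.033
40 -0.0206 0.0213 0.026
60 -0.0304 0.0296 0.0306
75 -0.031 0.0303 0.0309
88 -0.0315 0.0305 0.0308
100 -0.0325 0.0303 0.0308
115 -0.0333 0.0321 0.0308
130 -0.037 0.0356 0.0259
150 -0.0424 0.0413 0.0261
200 -0.0493 0.0469 0.0262
finger pts 3367
[[-0.0121  0.0251 -0.0493]
 [ 0.0054  0.0267 -0.034 ]
 [ 0.0104  0.0388 -0.0103]]
[[-0.012  -0.0405 -0.0494]
 [ 0.0054 -0.0283 -0.034 ]
 [ 0.0106 -0.0268 -0.0102]]
```

```bash
python3 - <<'E'
from h import *
f=load('w2');P=cloud(f);o=r.get_obs();R=cv2.Rodrigues(o['orientation'])[0]
G=(P-o['tcp_pos'])@R
k=(abs(G[...,1])<.06)&(abs(G[...,0])<.06)&(G[...,2]<.06)
print('max z',np.sort(G[k][:,2])[-5:], 'w1')
f=load('w1');P=cloud(f);T=np.array(f['world_from_camera'])
G1=(P-[.60153,-.27474,.22924])@np.array([[-.868,.496,0],[.496,.868,.001],[0,0,-1]])
k1=(abs(G1[...,1])<.065)&(abs(G1[...,0])<.06)&(G1[...,2]<.1)
print(np.sort(G1[k1][:,2])[-5:]); i=np.argwhere(k1&(G1[...,2]>np.sort(G1[k1][:,2])[-8])); print(i.tolist(),G1[i[:,0],i[:,1]].round(3).tolist())
# inner pad edges: near image row of finger tops (245-290, 265)
print(np.round(G[250:300:10,245:275:6],3).tolist())
im=load('s2')['frame'][200:330,280:480];cv2.imwrite('pics/s2c.png',cv2.resize(im,None,fx=4,fy=4)[:,:,::-1])
E
```

```text
max z [-0.00866472 -0.00823605 -0.00815277 -0.00813738 -0.00791995] w1
[-0.01505934 -0.01499913 -0.0147755  -0.01461327 -0.01421455]
[[264, 239], [264, 401], [265, 239], [265, 401], [274, 240], [275, 240], [277, 240]] [[0.002, -0.044, -0.015], [0.002, 0.042, -0.015], [0.001, -0.044, -0.015], [0.001, 0.042, -0.014], [-0.004, -0.044, -0.015], [-0.004, -0.044, -0.015], [-0.006, -0.044, -0.015]]
[[[-0.071, -0.085, 0.132], [-0.072, -0.078, 0.134], [0.009, -0.033, -0.019], [0.009, -0.03, -0.018], [0.01, -0.027, -0.019]], [[0.005, -0.039, -0.022], [0.005, -0.036, -0.022], [0.01, -0.031, -0.03], [0.01, -0.028, -0.029], [0.005, -0.027, -0.021]], [[0.005, -0.037, -0.031], [0.009, -0.032, -0.038], [0.009, -0.029, -0.038], [0.008, -0.027, -0.036], [-0.0, -0.027, -0.023]], [[0.009, -0.033, -0.046], [0.009, -0.03, -0.045], [0.009, -0.028, -0.045], [0.004, -0.027, -0.038], [-0.005, -0.027, -0.025]], [[0.01, -0.03, -0.054], [0.006, -0.03, -0.048], [0.005, -0.028, -0.046], [-0.001, -0.027, -0.038], [-0.01, -0.027, -0.025]]]
```

View pics/s2c.png

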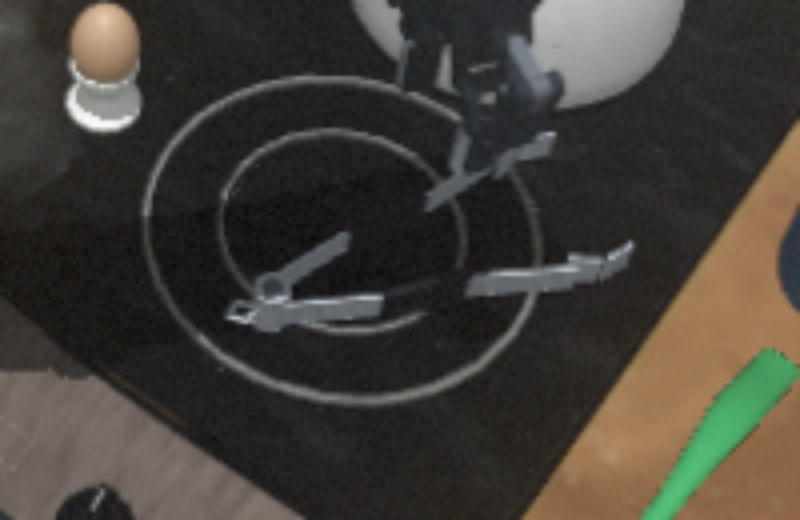

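The scene crop shows the fingertips at about crop (455,170) and the tongs flat on the cooktop, unmoved. I'll project the expected tip positions into this view to settle how far the fingertips reach.

```bash
python3 - <<'E'
from h import *
g=load('s2');o=r.get_obs();R=cv2.Rodrigues(o['orientation'])[0];T=np.linalg.inv(np.array(g['world_from_camera']))
for y in(.0265,-.0265):
  for z in(.019,.0,-.008,-.03):
    p=R@[0,y,z]+o['tcp_pos']
    c=cv2.projectPoints(p.reshape(1,3),cv2.Rodrigues(T[:3,:3])[0],T[:3,3],g['K'],np.array(g['distortion']))[0].ravel()
    print(y,z,c.round(1),'crop',((c-[280,200])*4).round())
P=cloud(g);q=P[P[...,2]>.05];q=P[(P[...,2]>.08)&(np.linalg.norm(P[...,:2]-o['tcp_pos'][:2],axis=-1)<.06)]
print('lowest gripper z in scene',np.sort(q[:,2])[:6], o['tcp_pos'],o['clock'])
E
```

```text
0.0265 0.019 [382.4 228.8] crop [410. 115.]
0.0265 0.0 [383.6 223.2] crop [414.  93.]
0.0265 -0.008 [384.1 220.8] crop [416.  83.]
0.0265 -0.03 [385.6 214. ] crop [422.  56.]
-0.0265 0.019 [393.9 246.9] crop [455. 188.]
-0.0265 0.0 [395.3 241.4] crop [461. 166.]
-0.0265 -0.008 [395.9 239. ] crop [464. 156.]
-0.0265 -0.03 [397.7 232.3] crop [471. 129.]
lowest gripper z in scene [0.13829347 0.13933968 0.13995584 0.14039125 0.14120367 0.1418654 ] [ 0.6058439  -0.28805266  0.13306789] 4.9167
```

Both views agree that the fingertips end about 6–8 mm behind the reported TCP at this opening, so the gripper has to go about 25 mm deeper. I'll open, descend again and watch the contact force.

Call:
arm_command(
  rows=[
    {"fingers": 1,"x": 0,"y": 0.002,"z": 0,"ax": 0,"ay": 0,"az": 0},
    {"fingers": 1,"x": 0,"y": 0,"z": 0,"ax": 0,"ay": 0,"az": 0},
    {"fingers": 1,"x": 0,"y": 0,"z": 0.02,"ax": 0,"ay": 0,"az": 0},
    {"fingers": 1,"x": 0,"y": 0,"z": 0.03,"ax": 0,"ay": 0,"az": 0},
    {"fingers": 1,"x": 0,"y": 0,"z": 0.03,"ax": 0,"ay": 0,"az": 0},
    {"fingers": 1,"x": 0,"y": 0,"z": 0.02,"ax": 0,"ay": 0,"az": 0},
    {"fingers": 1,"x": 0,"y": 0,"z": 0.015,"ax": 0,"ay": 0,"az": 0},
    {"fingers": 1,"x": 0,"y": 0,"z": 0.01,"ax": 0,"ay": 0,"az": 0},
    {"fingers": 1,"x": 0,"y": 0,"z": 0.006,"ax": 0,"ay": 0,"az": 0},
    {"fingers": 1,"x": 0,"y": 0,"z": 0,"ax": 0,"ay": 0,"az": 0},
  ],
)

```text
clock: 5.75
tcp_pos: [0.6068, -0.2865, 0.0015]
orientation: [-0.812, -3.033, -0.0]
contact_force: [-0.0, -0.2, -0.5]
grip_width: 0.0854
gripper_force: 0.0
```

Call:
arm_command(
  rows=[
    {"fingers": 0.6,"x": 0,"y": 0,"z": 0,"ax": 0,"ay": 0,"az": 0},
    {"fingers": 0.45,"x": 0,"y": 0,"z": 0,"ax": 0,"ay": 0,"az": 0},
    {"fingers": 0.35,"x": 0,"y": 0,"z": 0,"ax": 0,"ay": 0,"az": 0},
    {"fingers": 0.25,"x": 0,"y": 0,"z": 0,"ax": 0,"ay": 0,"az": 0},
    {"fingers": 0.25,"x": 0,"y": 0,"z": 0,"ax": 0,"ay": 0,"az": 0},
    {"fingers": 0.25,"x": 0,"y": 0,"z": 0,"ax": 0,"ay": 0,"az": 0},
    {"fingers": 0.25,"x": 0,"y": 0,"z": 0,"ax": 0,"ay": 0,"az": 0},
  ],
)

```text
clock: 6.33
tcp_pos: [0.6088, -0.2875, 0.0049]
orientation: [0.812, 3.031, -0.001]
contact_force: [0.9, -0.2, 7.9]
grip_width: 0.0533
gripper_force: 8.4
```

Call:
arm_command(
  rows=[
    {"fingers": 0.25,"x": 0,"y": 0,"z": -0.003,"ax": 0,"ay": 0,"az": 0},
    {"fingers": 0.25,"x": 0,"y": 0,"z": 0,"ax": 0,"ay": 0,"az": 0},
    {"fingers": 0.25,"x": 0,"y": 0,"z": -0.005,"ax": 0,"ay": 0,"az": 0},
    {"fingers": 0.25,"x": 0,"y": 0,"z": -0.01,"ax": 0,"ay": 0,"az": 0},
    {"fingers": 0.25,"x": 0,"y": 0,"z": -0.02,"ax": 0,"ay": 0,"az": 0},
    {"fingers": 0.25,"x": 0,"y": 0,"z": -0.025,"ax": 0,"ay": 0,"az": 0},
    {"fingers": 0.25,"x": 0,"y": 0,"z": -0.025,"ax": 0,"ay": 0,"az": 0},
    {"fingers": 0.25,"x": 0,"y": 0,"z": -0.02,"ax": 0,"ay": 0,"az": 0},
    {"fingers": 0.25,"x": 0,"y": 0,"z": -0.012,"ax": 0,"ay": 0,"az": 0},
    {"fingers": 0.25,"x": 0,"y": 0,"z": 0,"ax": 0,"ay": 0,"az": 0},
  ],
)

```text
clock: 7.17
tcp_pos: [0.6088, -0.2877, 0.1261]
orientation: [0.811, 3.029, -0.001]
contact_force: [-0.2, -0.2, -0.6]
grip_width: 0.0534
gripper_force: 5.8
```

```bash
python3 - <<'E'
from h import *
f=grab('wrist','w3');g=grab('scene','s3')
print(r.get_obs()['tcp_pos'],r.get_obs()['grip_width'],r.get_obs()['gripper_force'])
E
```

```text
[ 0.60699021 -0.2864027   0.12231789] 0.05354078955312187 5.801478400826454
```

View pics/w3.png

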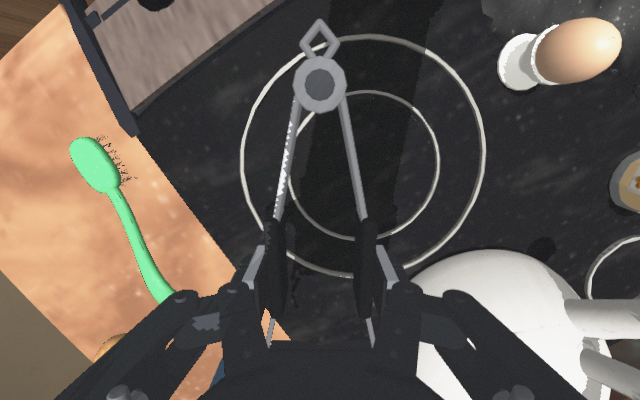

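The tongs are held. The pivot is at (320,84), large and close to the camera, and the arms run between the fingers. I'll check the tongs' pose in the hand and the egg's position.

```bash
python3 - <<'E'
from h import *
o=r.get_obs();R=cv2.Rodrigues(o['orientation'])[0]; print(R.round(3))
for t in('w3','s3'):
    P=cloud(load(t));G=(P-o['tcp_pos'])@R
    k=(abs(G[...,1])<.055)&(G[...,2]>-.04)&(G[...,2]<.06)&(abs(G[...,0])<.14)
    g=G[k];print(t,len(g))
    for a in np.arange(-.125,.13,.02):
        h=g[(abs(g[:,0]-a)<.008)]
        if len(h)>3: print(a.round(3),len(h),'y',h[:,1].min().round(4),h[:,1].max().round(4),'top z',np.percentile(h[:,2],[5,50,95]).round(4))
f=load('w3');P=cloud(f);H=cv2.cvtColor(f['frame'],cv2.COLOR_RGB2HSV)
print('piv',(P[80:90,316:324].reshape(-1,3).mean(0)-o['tcp_pos'])@R)
z=P[...,2]
e=P[(H[...,0]<20)&(H[...,1]>60)&(z>.045)&(z<.095)&(abs(P[...,0]-.592)<.04)&(abs(P[...,1]+.068)<.04)]
print(len(e),np.percentile(e,[1,50,99],0).round(4))
A=np.c_[2*e[:,:2],2*(e[:,2]-.055)*(22/31)**2*0+0,np.ones(len(e))]
# spheroid fit: (x-a)^2+(y-b)^2 + s*(z-.055)^2 = r^2, upper half-axis 33, r 22
from scipy.optimize import least_squares
fun=lambda p: np.sqrt((e[:,0]-p[0])**2+(e[:,1]-p[1])**2+((e[:,2]-p[2])*22/33)**2)-.022
for zz in (0,): 
    s=least_squares(lambda p:fun(p)[e[:,2]>.055],[.592,-.068,.055],loss='soft_l1',f_scale=.002);print('egg fit',s.x,np.std(s.fun))
E
```

```text
[[-0.866  0.499 -0.   ]
 [ 0.499  0.866  0.   ]
 [ 0.     0.    -1.   ]]
w3 11342
-0.045 186 y -0.0316 0.0304 top z [-0.025  -0.0239 -0.0229]
-0.025 616 y -0.0285 0.0267 top z [-0.0296 -0.0282 -0.0068]
-0.005 1457 y -0.0279 0.0262 top z [-0.0376 -0.0287 -0.0076]
0.015 1978 y -0.0342 0.0325 top z [-0.0374 -0.0285 -0.009 ]
0.035 840 y -0.0272 0.0253 top z [-0.0285 -0.0237 -0.0079]
0.055 644 y -0.0192 0.0171 top z [-0.0248 -0.0235 -0.0093]
0.075 1297 y -0.0148 0.0132 top z [-0.0307 -0.0253 -0.0136]
0.095 1365 y -0.0117 0.0096 top z [-0.0315 -0.0291 -0.0151]
0.115 315 y -0.008 0.0056 top z [-0.0166 -0.0154 -0.0139]
s3 1279
-0.125 29 y -0.0397 0.0358 top z [-0.0219 -0.0137 -0.0015]
-0.105 80 y -0.0432 0.0402 top z [-0.022  -0.0122 -0.0009]
-0.085 89 y -0.0424 0.037 top z [-0.022  -0.0146 -0.0023]
-0.065 45 y -0.0404 -0.0346 top z [-0.0209 -0.0115 -0.002 ]
-0.045 45 y -0.035 0.029 top z [-0.021  -0.0109 -0.0023]
-0.025 12 y -0.0298 0.0187 top z [-0.0055 -0.0026  0.0015]
-0.005 112 y -0.0435 0.027 top z [-0.0374 -0.0228 -0.0004]
0.015 181 y -0.0418 0.0313 top z [-0.0359 -0.0208 -0.0012]
0.035 112 y -0.0302 0.0237 top z [-0.0244 -0.0144 -0.0006]
0.055 88 y -0.0225 0.0172 top z [-0.0215 -0.0139 -0.0031]
0.075 77 y -0.018 0.0111 top z [-0.0253 -0.016  -0.0034]
0.095 118 y -0.0138 0.0078 top z [-0.0285 -0.0208  0.0007]
0.115 17 y -0.0116 0.0037 top z [-0.0138 -0.0118 -0.0101]
piv [nan nan nan]
3321 [[ 0.5722 -0.0901  0.0468]
 [ 0.5892 -0.0823  0.0703]
 [ 0.611  -0.0597  0.0846]]
egg fit [ 0.59341233 -0.0679299   0.05462853] 0.0006231091683468339
```

```bash
python3 - <<'E'
from h import *
o=r.get_obs();R=cv2.Rodrigues(o['orientation'])[0];t0=o['tcp_pos']
p=(ray(load('w3'),[[320,84]],t0[2]+.029)[0]-t0)@R; print('pivot tool',p)
xj=p[0]-.195
for nm,e in(('egg',[.5934,-.068]),('plate',[.602,.277])):
    T=np.array(e)-(R@[xj,-.001,0])[:2]; d=np.r_[T-t0[:2],0]; print(nm,'tcp',T,'tool shift',(d@R).round(4))
E
```

```text
pivot tool [ 0.08716838 -0.00083146 -0.02898753]
egg tcp [ 0.50048338 -0.01327196] tool shift [2.287e-01 1.834e-01 1.000e-04]
plate tcp [0.50908338 0.33172804] tool shift [3.936e-01 4.866e-01 2.000e-04]
```

Call:
arm_command(
  rows=[
    {"fingers": 0.25,"x": 0.01,"y": 0.008,"z": 0,"ax": 0,"ay": 0,"az": 0},
    {"fingers": 0.25,"x": 0.02,"y": 0.016,"z": 0,"ax": 0,"ay": 0,"az": 0},
    {"fingers": 0.25,"x": 0.03,"y": 0.024,"z": 0,"ax": 0,"ay": 0,"az": 0},
    {"fingers": 0.25,"x": 0.03,"y": 0.024,"z": 0,"ax": 0,"ay": 0,"az": 0},
    {"fingers": 0.25,"x": 0.03,"y": 0.024,"z": 0,"ax": 0,"ay": 0,"az": 0},
    {"fingers": 0.25,"x": 0.03,"y": 0.024,"z": 0,"ax": 0,"ay": 0,"az": 0},
    {"fingers": 0.25,"x": 0.03,"y": 0.024,"z": 0,"ax": 0,"ay": 0,"az": 0},
    {"fingers": 0.25,"x": 0.025,"y": 0.02,"z": 0,"ax": 0,"ay": 0,"az": 0},
    {"fingers": 0.25,"x": 0.015,"y": 0.012,"z": 0,"ax": 0,"ay": 0,"az": 0},
    {"fingers": 0.25,"x": 0.0087,"y": 0.0074,"z": 0,"ax": 0,"ay": 0,"az": 0},
  ],
)

```text
clock: 8.1
tcp_pos: [0.4975, -0.0096, 0.1209]
orientation: [-0.804, -3.032, 0.0]
contact_force: [-0.1, -0.0, -1.5]
grip_width: 0.0535
gripper_force: 5.8
```

Call:
arm_command(
  rows=[
    {"fingers": 0.25,"x": 0,"y": 0,"z": 0,"ax": 0,"ay": 0,"az": 0},
    {"fingers": 0.25,"x": 0,"y": 0,"z": 0,"ax": 0,"ay": 0,"az": 0},
    {"fingers": 0.25,"x": 0,"y": 0,"z": 0,"ax": 0,"ay": 0,"az": 0},
  ],
)

```text
clock: 8.35
tcp_pos: [0.5004, -0.0143, 0.122]
orientation: [-0.813, -3.034, 0.001]
contact_force: [0.4, 0.1, -0.8]
grip_width: 0.0536
gripper_force: 5.8
```

```bash
python3 - <<'E'
from h import *
f=grab('scene','s4');grab('side','d4');grab('wrist','w4')
o=r.get_obs();R=cv2.Rodrigues(o['orientation'])[0];t0=o['tcp_pos'];print(t0,o['grip_width'],o['gripper_force'])
for t in('s4','d4'):
    P=cloud(load(t));G=(P-t0)@R
    for a in(-.075,-.09,-.107,-.12,-.13):
        h=G[(abs(G[...,0]-a)<.006)&(abs(G[...,1])<.055)&(G[...,2]>-.04)&(G[...,2]<.015)]
        if len(h)>5: print(t,a,'y',h[:,1].min().round(4),h[:,1].max().round(4),'z',np.percentile(h[:,2],5).round(4))
    h=G[(abs(G[...,1])<.06)&(G[...,2]>-.04)&(G[...,2]<.015)&(G[...,0]<-.06)];print('tip x',np.percentile(h[:,0],2))
    e=P[(abs(P[...,0]-.593)<.03)&(abs(P[...,1]+.068)<.03)&(P[...,2]>.06)&(P[...,2]<.095)];print('egg',len(e),np.percentile(e,[2,98],0).round(3) if len(e) else '')
a=np.vstack([load('s4')['frame'][120:280,220:420],load('d4')['frame'][110:270,230:430]]);cv2.imwrite('pics/sd4.png',cv2.resize(np.hstack([a[:160],a[160:]]),None,fx=2,fy=2)[:,:,::-1])
E
```

```text
[ 0.5007676  -0.0147605   0.12231632] 0.05351414360755504 5.81374391913414
s4 -0.075 y -0.0431 0.037 z -0.0188
s4 -0.09 y -0.0408 0.036 z -0.02
s4 -0.107 y -0.0429 0.039 z -0.0208
s4 -0.12 y -0.0403 0.0373 z -0.02
tip x -0.9962379481810008
egg 165 [[ 0.571 -0.089  0.06 ]
 [ 0.602 -0.058  0.085]]
d4 -0.075 y -0.0389 0.0414 z -0.0199
d4 -0.09 y -0.0374 0.0417 z -0.0213
d4 -0.107 y -0.0404 0.0437 z -0.0205
d4 -0.12 y -0.038 0.0427 z -0.0218
tip x -0.8670664715832114
egg 142 [[ 0.581 -0.08   0.061]
 [ 0.615 -0.046  0.087]]
```

View pics/sd4.png

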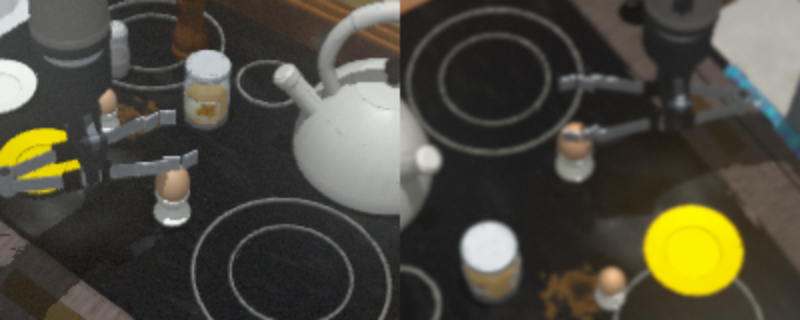

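The jaws straddle the egg in both views: in scene it sits just in front of and below them, and in side likewise. The measured offset is about 1 mm, so I'll descend around the egg.

Call:
arm_command(
  rows=[
    {"fingers": 0.25,"x": 0,"y": 0,"z": 0.005,"ax": 0,"ay": 0,"az": 0},
    {"fingers": 0.25,"x": 0,"y": 0,"z": 0.01,"ax": 0,"ay": 0,"az": 0},
    {"fingers": 0.25,"x": 0,"y": 0,"z": 0.013,"ax": 0,"ay": 0,"az": 0},
    {"fingers": 0.25,"x": 0,"y": 0,"z": 0.013,"ax": 0,"ay": 0,"az": 0},
    {"fingers": 0.25,"x": 0,"y": 0,"z": 0.013,"ax": 0,"ay": 0,"az": 0},
    {"fingers": 0.25,"x": 0,"y": 0,"z": 0.012,"ax": 0,"ay": 0,"az": 0},
    {"fingers": 0.25,"x": 0,"y": 0,"z": 0.008,"ax": 0,"ay": 0,"az": 0},
    {"fingers": 0.25,"x": 0,"y": 0,"z": 0.004,"ax": 0,"ay": 0,"az": 0},
    {"fingers": 0.25,"x": 0,"y": 0,"z": 0,"ax": 0,"ay": 0,"az": 0},
  ],
)

```text
clock: 9.25
tcp_pos: [0.5, -0.0138, 0.0434]
orientation: [-0.812, -3.033, 0.001]
contact_force: [0.7, -0.1, -1.0]
grip_width: 0.0532
gripper_force: 5.8
```

```bash
python3 - <<'E'
from h import *
grab('scene','s5');grab('side','d5')
o=r.get_obs();R=cv2.Rodrigues(o['orientation'])[0];t0=o['tcp_pos'];print(t0,o['grip_width'],o['gripper_force'])
for t in('s5','d5'):
    f=load(t);P=cloud(f);H=cv2.cvtColor(f['frame'],cv2.COLOR_RGB2HSV);egg=(H[...,0]<20)&(H[...,1]>70)
    k=(abs(P[...,0]-.593)<.1)&(abs(P[...,1]+.068)<.1)&(P[...,2]>.03)&(P[...,2]<.1)
    G=(P-t0)@R
    for nm,m in(('egg',k&egg),('jaw',k&~egg&(H[...,1]<60)&(G[...,0]<-.06)&(P[...,2]>.045))): print(t,nm,m.sum(),np.percentile(G[m],[2,98],0).round(4).tolist(),np.percentile(P[m][:,2],[2,98]))
a,b=load('s5')['frame'][150:260,250:387],load('d5')['frame'][130:240,250:387];cv2.imwrite('pics/sd5.png',cv2.resize(np.hstack([a,b]),(800,322),interpolation=cv2.INTER_CUBIC)[:,:,::-1])
E
```

```text
[ 0.5008519  -0.01370143  0.04456569] 0.05364860741969929 5.814478844404221
s5 egg 263 [[-0.1223, -0.0239, -0.0423], [0.0131, 0.018, 0.0]] [0.04455858 0.08687222]
s5 jaw 254 [[-0.1212, -0.0435, -0.0199], [-0.0607, 0.0374, -0.0012]] [0.04577042 0.06445977]
d5 egg 278 [[-0.1277, -0.0142, -0.0422], [0.0209, 0.0288, 0.0005]] [0.04410002 0.08682091]
d5 jaw 240 [[-0.1245, -0.0381, -0.0218], [-0.0617, 0.0418, -0.0007]] [0.04523542 0.06641957]
```

View pics/sd5.png

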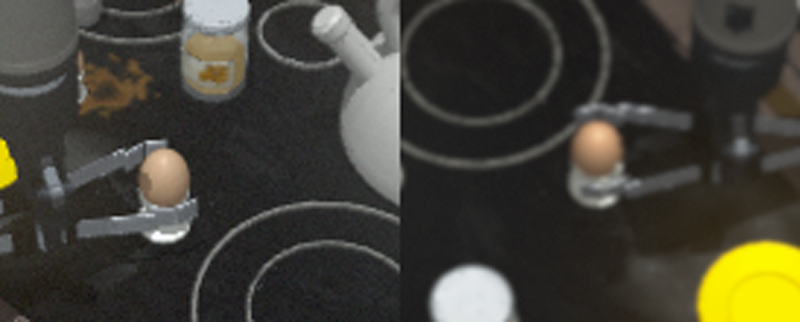

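The egg sits between the jaws, with both jaws just above the cup rim. I'll close slowly at 20 N.

Call:
arm_command(
  rows=[
    {"fingers": 0.22,"x": 0,"y": 0,"z": 0,"ax": 0,"ay": 0,"az": 0},
    {"fingers": 0.18,"x": 0,"y": 0,"z": 0,"ax": 0,"ay": 0,"az": 0},
    {"fingers": 0.14,"x": 0,"y": 0,"z": 0,"ax": 0,"ay": 0,"az": 0},
    {"fingers": 0.1,"x": 0,"y": 0,"z": 0,"ax": 0,"ay": 0,"az": 0},
    {"fingers": 0.08,"x": 0,"y": 0,"z": 0,"ax": 0,"ay": 0,"az": 0},
    {"fingers": 0.06,"x": 0,"y": 0,"z": 0,"ax": 0,"ay": 0,"az": 0},
    {"fingers": 0.04,"x": 0,"y": 0,"z": 0,"ax": 0,"ay": 0,"az": 0},
  ],
  grip_force=20,
)

```text
clock: 9.93
tcp_pos: [0.5007, -0.0135, 0.0446]
orientation: [0.812, 3.035, 0.0]
contact_force: [-0.3, 0.8, -1.3]
grip_width: 0.0447
gripper_force: 7.3
```

Call:
arm_command(
  rows=[
    {"fingers": 0.02,"x": 0,"y": 0,"z": 0,"ax": 0,"ay": 0,"az": 0},
    {"fingers": 0.0,"x": 0,"y": 0,"z": 0,"ax": 0,"ay": 0,"az": 0},
    {"fingers": -0.02,"x": 0,"y": 0,"z": 0,"ax": 0,"ay": 0,"az": 0},
    {"fingers": -0.04,"x": 0,"y": 0,"z": 0,"ax": 0,"ay": 0,"az": 0},
    {"fingers": -0.06,"x": 0,"y": 0,"z": 0,"ax": 0,"ay": 0,"az": 0},
    {"fingers": -0.08,"x": 0,"y": 0,"z": 0,"ax": 0,"ay": 0,"az": 0},
  ],
)

```text
clock: 10.43
tcp_pos: [0.5005, -0.0137, 0.0444]
orientation: [-0.813, -3.034, 0.0]
contact_force: [-1.2, -0.4, -0.9]
grip_width: 0.041
gripper_force: 20.3
```

Call:
arm_command(
  rows=[
    {"fingers": -0.12,"x": 0,"y": 0,"z": 0,"ax": 0,"ay": 0,"az": 0},
    {"fingers": -0.15,"x": 0,"y": 0,"z": -0.003,"ax": 0,"ay": 0,"az": 0},
    {"fingers": -0.15,"x": 0,"y": 0,"z": -0.006,"ax": 0,"ay": 0,"az": 0},
    {"fingers": -0.15,"x": 0,"y": 0,"z": -0.01,"ax": 0,"ay": 0,"az": 0},
    {"fingers": -0.15,"x": 0,"y": 0,"z": -0.013,"ax": 0,"ay": 0,"az": 0},
    {"fingers": -0.15,"x": 0,"y": 0,"z": -0.013,"ax": 0,"ay": 0,"az": 0},
    {"fingers": -0.15,"x": 0,"y": 0,"z": -0.012,"ax": 0,"ay": 0,"az": 0},
    {"fingers": -0.15,"x": 0,"y": 0,"z": -0.01,"ax": 0,"ay": 0,"az": 0},
    {"fingers": -0.15,"x": 0,"y": 0,"z": -0.005,"ax": 0,"ay": 0,"az": 0},
    {"fingers": -0.15,"x": 0,"y": 0,"z": 0,"ax": 0,"ay": 0,"az": 0},
  ],
)

```text
clock: 11.27
tcp_pos: [0.5016, -0.0133, 0.118]
orientation: [0.811, 3.033, 0.002]
contact_force: [0.1, -0.1, -2.0]
grip_width: 0.0406
gripper_force: 20.9
```

```bash
python3 - <<'E'
from h import *
grab('scene','s6');grab('side','d6')
o=r.get_obs();R=cv2.Rodrigues(o['orientation'])[0];t0=o['tcp_pos'];print(t0,o['grip_width'],o['gripper_force'])
E=[]
for t in('s6','d6'):
    f=load(t);P=cloud(f);H=cv2.cvtColor(f['frame'],cv2.COLOR_RGB2HSV)
    k=(abs(P[...,0]-.593)<.05)&(abs(P[...,1]+.068)<.05)
    m=k&(H[...,0]<20)&(H[...,1]>70)&(P[...,2]>.05)&(P[...,2]<.2);E.append(P[m])
    w=k&(H[...,1]<60)&(H[...,2]>140)&(P[...,2]>.002)&(P[...,2]<.06)
    print(t,m.sum(),np.percentile(P[m],[2,98],0).round(3).tolist(),'cup',w.sum(),np.percentile(P[w],[2,98],0).round(3).tolist() if w.sum() else '')
mid=(np.percentile(np.vstack(E),1,0)+np.percentile(np.vstack(E),99,0))/2
d=np.r_[np.array([.602,.277])-mid[:2],0];print('egg',mid,'to plate, tool',(d@R).round(4))
a,b=load('s6')['frame'][120:230,250:387],load('d6')['frame'][110:220,250:387];cv2.imwrite('pics/sd6.png',cv2.resize(np.hstack([a,b]),(800,322),interpolation=cv2.INTER_CUBIC)[:,:,::-1])
E
```

```text
[ 0.50059145 -0.01333446  0.11652021] 0.04093439005017314 20.919427103362978
s6 226 [[0.572, -0.087, 0.128], [0.604, -0.055, 0.158]] cup 218 [[0.569, -0.09, 0.002], [0.608, -0.051, 0.042]]
d6 234 [[0.58, -0.078, 0.129], [0.616, -0.046, 0.158]] cup 149 [[0.581, -0.085, 0.003], [0.614, -0.044, 0.042]]
egg [ 0.59362833 -0.0667167   0.1415805 ] to plate, tool [1.644e-01 3.020e-01 1.000e-04]
```

View pics/sd6.png

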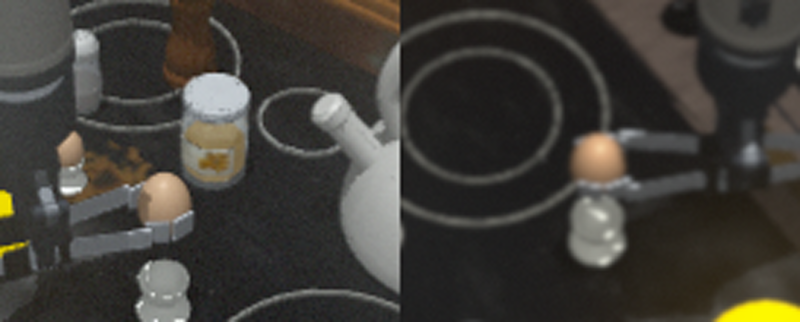

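The egg is out of its cup and held in the jaws, and the cup is standing. I'll carry it gently to the plate.

Call:
arm_command(
  rows=[
    {"fingers": -0.15,"x": 0.003,"y": 0.0055,"z": 0,"ax": 0,"ay": 0,"az": 0},
    {"fingers": -0.15,"x": 0.006,"y": 0.011,"z": 0,"ax": 0,"ay": 0,"az": 0},
    {"fingers": -0.15,"x": 0.009,"y": 0.0165,"z": 0,"ax": 0,"ay": 0,"az": 0},
    {"fingers": -0.15,"x": 0.011,"y": 0.02,"z": 0,"ax": 0,"ay": 0,"az": 0},
    {"fingers": -0.15,"x": 0.011,"y": 0.02,"z": 0,"ax": 0,"ay": 0,"az": 0},
    {"fingers": -0.15,"x": 0.011,"y": 0.02,"z": 0,"ax": 0,"ay": 0,"az": 0},
    {"fingers": -0.15,"x": 0.011,"y": 0.02,"z": 0,"ax": 0,"ay": 0,"az": 0},
    {"fingers": -0.15,"x": 0.011,"y": 0.02,"z": 0,"ax": 0,"ay": 0,"az": 0},
    {"fingers": -0.15,"x": 0.011,"y": 0.02,"z": 0,"ax": 0,"ay": 0,"az": 0},
    {"fingers": -0.15,"x": 0.011,"y": 0.02,"z": 0,"ax": 0,"ay": 0,"az": 0},
  ],
)

```text
clock: 12.2
tcp_pos: [0.504, 0.1853, 0.1156]
orientation: [-0.811, -3.034, 0.002]
contact_force: [-0.5, -0.1, -0.9]
grip_width: 0.0405
gripper_force: 20.9
```

Call:
arm_command(
  rows=[
    {"fingers": -0.15,"x": 0.011,"y": 0.02,"z": 0,"ax": 0,"ay": 0,"az": 0},
    {"fingers": -0.15,"x": 0.011,"y": 0.02,"z": 0,"ax": 0,"ay": 0,"az": 0},
    {"fingers": -0.15,"x": 0.011,"y": 0.02,"z": 0,"ax": 0,"ay": 0,"az": 0},
    {"fingers": -0.15,"x": 0.011,"y": 0.02,"z": 0,"ax": 0,"ay": 0,"az": 0},
    {"fingers": -0.15,"x": 0.011,"y": 0.02,"z": 0,"ax": 0,"ay": 0,"az": 0},
    {"fingers": -0.15,"x": 0.008,"y": 0.015,"z": 0,"ax": 0,"ay": 0,"az": 0},
    {"fingers": -0.15,"x": 0.0045,"y": 0.009,"z": 0,"ax": 0,"ay": 0,"az": 0},
    {"fingers": -0.15,"x": 0.002,"y": 0.005,"z": 0,"ax": 0,"ay": 0,"az": 0},
    {"fingers": -0.15,"x": 0,"y": 0,"z": 0,"ax": 0,"ay": 0,"az": 0},
    {"fingers": -0.15,"x": 0,"y": 0,"z": 0,"ax": 0,"ay": 0,"az": 0},
  ],
)

```text
clock: 13.03
tcp_pos: [0.5093, 0.3289, 0.1163]
orientation: [0.814, 3.034, -0.002]
contact_force: [-0.1, -0.7, -1.1]
grip_width: 0.0407
gripper_force: 20.9
```

```bash
python3 - <<'E'
from h import *
grab('scene','s7');grab('side','d7')
o=r.get_obs();R=cv2.Rodrigues(o['orientation'])[0];t0=o['tcp_pos'];print(o['clock'],t0,o['grip_width'],o['gripper_force'])
E=[]
for t in('s7','d7'):
    f=load(t);P=cloud(f);H=cv2.cvtColor(f['frame'],cv2.COLOR_RGB2HSV)
    m=(abs(P[...,0]-.602)<.06)&(abs(P[...,1]-.277)<.06)&(H[...,0]<20)&(H[...,1]>70)&(P[...,2]>.08)&(P[...,2]<.2);E.append(P[m])
    print(t,m.sum(),np.percentile(P[m],[2,98],0).round(3).tolist())
E=np.vstack(E);print('mid',(np.percentile(E,1,0)+np.percentile(E,99,0))/2)
E
```

```text
13.1333 [0.50936976 0.32845219 0.11647829] 0.04061721620140901 20.92779390513897
s7 119 [[0.578, 0.256, 0.131], [0.61, 0.279, 0.154]]
d7 300 [[0.589, 0.259, 0.131], [0.623, 0.295, 0.158]]
mid [0.60149995 0.27555529 0.14340368]
```

The egg is held over the middle of the plate at (0.602, 0.276), with its lowest point at about z = 0.10. I'll let it settle, then hand in.

Call:
arm_command(
  rows=[
    {"fingers": -0.15,"x": 0,"y": 0,"z": 0,"ax": 0,"ay": 0,"az": 0},
    {"fingers": -0.15,"x": 0,"y": 0,"z": 0,"ax": 0,"ay": 0,"az": 0},
    {"fingers": -0.15,"x": 0,"y": 0,"z": 0,"ax": 0,"ay": 0,"az": 0},
    {"fingers": -0.15,"x": 0,"y": 0,"z": 0,"ax": 0,"ay": 0,"az": 0},
  ],
)

```text
clock: 13.47
tcp_pos: [0.5091, 0.33, 0.1166]
orientation: [-0.813, -3.035, -0.0]
contact_force: [0.7, -0.5, -1.3]
grip_width: 0.0405
gripper_force: 20.9
```

```bash
python3 -c "
from bench import r
print(r.hand_in())"
```

```text
the job is handed in; nothing more can be done
None
```

The job is handed in at about 13.5 s with the larger egg held in the tongs over the middle of the white plate, about 9 cm above it; the hand-in returned no verdict, and my first grasp had missed the tongs without moving them noticeably.

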